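# Lock the tile ledge into its slotted stand

## Task

Hang the long wooden tile ledge on the slotted stand: put its two steel claws into the slots of the two uprights, then press it down until it is fully home and the spring catch snaps over it, and let go. The short look-alike ledge does not fit.

Things in the scene. Friction and masses are not known exactly. Their poses are not given: they have to be found in the camera images.
- ledge_grip (a point): Grip point in the handle of the loose long tile ledge (wood, 160 mm long, 0.25 kg; a look-alike is 90 mm long), 132 mm above its underside. Axes: z up, y lengthwise, x out of its back to the claws. Handle: upright tab 12 mm thick (x), 36 wide (y), 60 to 150 mm above the underside. Below: 12 mm thick back board 60 mm high; a shelf 6 mm thick runs to x=-72 at the bottom. Starts upright.
- ledge_claws (a point): Middle between the long ledge's two steel claws (at y=-55, +55 mm, 10 mm wide), 20 mm behind (x) and 80 mm below the grip point. Each: tongue 8 mm high out of the back board, underside 48 mm above the ledge's underside, then a tip slanting down and back to 28 mm, 34 mm behind the grip point; mouth 12 mm at root, 23 below. Low between them an 11 mm lug for the catch.
- stand: Fixed stand, two uprights 152 mm high at y=-55, +55 mm. Origin: underside, between them, in the plane of their front faces; z up, x backward (claws enter along +x, axes parallel). Slots 28 mm wide, 88 to 142 mm up, over a wall 8 mm thick. Grip point goes in 195 to 215 mm up (best 205) to x=-9, y=0, then down to home at (-8, 0, 172). The last 20 mm need a push of 5 to 15 N.
- catch (a joint): Spring catch between the uprights, a steel tongue with slanted nose, 63 mm above the stand's underside. Value in m: 0 = sprung out (at the start and when locked over the lug), up to 0.018 = pushed back. The ledge's lug pushes it back on the way down and it springs out above the lug.

How it is judged:
By the outcome, as a careful person would: the job done as asked, in the order asked, and still so for the second after the job is handed in, with the robot touching nothing.
It also fails if it takes over 51 s, if anything falls off the work surface, if the arm or the gripper's body presses on something with over 40 N, if the wrist force passes 120 N, or if a joint passes its speed limit or range.

## Robot

A 6-joint arm with a two-finger parallel gripper is mounted at the origin on the work surface. World frame = base frame: x ahead of the robot, y to its left, z up, the work surface at z = 0. Lengths are in m, angles in degrees, forces in N, time in s.
With the tool pointing down it reaches from about 0.325 to 0.925 m from the base axis. Payload 3.1 kg.
Tool frame: the origin (TCP) lies midway between the tips of the shut fingers; the grasp point (between the pads) lies 19 mm behind it; z points along the fingers, y is the line along which they close (so a half turn about z gives the same grasp; the last joint's range is limited). The gripper opens to 85 mm and grips with 20 to 120 N. Pads are 22 mm wide; open, the fingers measure 114 mm over their backs; the gripper's body (76 mm by 85 mm) begins 54 mm behind the grasp point. The pads swing forward as they close: fully open they stand 13 mm farther back than shut.
Start: joints at [69.316, 12.427, 92.441, -0, 75.132, -6.429], TCP at [0.154, 0.606, 0.231] pointing down, gripper open.
Joint ranges: [-157.48, 157.48], [-44.54, 120.13], [17.64, 146.25], [-64.5, 244.5], [7.68, 150.69], [-147.95, 147.95]. Speed limits (degrees/s): [159.86, 159.86, 180, 180, 180, 180].

## Interface

Orientations are given as [roll, pitch, yaw] about the fixed x, y, z axes, in that order (R = Rz(yaw) Ry(pitch) Rx(roll)).
In Python, from rig import r, imaging gives the robot as it stands.
- The arm moves only by the tool play_rows, never from a script. Its argument "targets" is a list that holds one entry, the list of rows, each a list of 7 numbers: the shift along the tool's x, y, z in cm, then the turn, a rotation vector about the tool's x, y, z in rad, then the opening, from 0 (shut) to 1 (fully open). In form: [[[tx, ty, tz, wx, wy, wz, fingers], ...]]. A call has 1 to 12 rows; each row is the pose to reach, as a shift and turn from the pose commanded when the call began, along the tool's axes at that moment; what a row does not reach only later rows make up. A row lasts 1/8 s, in which the tool goes at most 62.5 mm and 10.7 degrees, less where a joint would pass 70% of its speed; a pose out of reach is approached as far as the arm can. A call with a gripper value outside its range is refused whole. The fingers move at their own pace and stop on an object; the grip force is fixed at half the most. Time passes only in rows, so rows that repeat a pose let the fingers close. It gives the time, the measured TCP pose, the force, the opening and the grip force at its end, in the units of the state.
- r.get_obs(): the state, without advancing time (a new reading comes with each control period).
- imaging.get_image(name): name is "scene" or "top" or "wrist"; returns a dict with "color" (384x512x3 uint8, blue, green, red), "K" (3x3 intrinsics, pixels), "cam_to_world" (4x4, takes a point from camera to world coordinates). Camera axes: x right, y up, looking along -z (the intrinsics and any distortion apply to the point x, -y, -z); pixel columns grow to the right and rows downward; lengths in m; the calibration is good to about 2 mm. A picture is of the moment at which its call begins. There is no depth.
- r.hand_in(): hands the job in; it is judged then, once.
The state is a dict: "t": time; "q": joint angles; "joint_vel": joint speeds; "tau": joint torques, N m; "tcp_pos": TCP position; "tool_rot": TCP orientation; "ft_force": force on the tool from outside, world axes, zero at the start; "torque": the same for the moment, N m; "gripper_width": finger opening in m; "grasp_force": force on a finger pad.
Only numpy, scipy, OpenCV 4.12 (cv2) and the standard library are available. Lean on these libraries where they do the work, as an engineer would, in place of code of your own. Each camera call takes 0.05 s, during which the arm holds its last target. There are 200 camera calls.

## Working session

There is one attempt and no reset: what is moved stays moved. The work goes in short steps, Python scripts to look and compute and a tool call to move; the robot and the scene stay as the last step left them, time stands still between calls to the robot, and variables do not carry over. Pictures are saved under pics/ and viewed, at most 10 in all, crops included, and the job is handed in when it is done.

Besides the shell and the picture viewer there is one more tool, called after "Request:" as name(argument=value, ...), one argument or row to a line, values as JSON. play_rows: Moves the arm, as the interface text tells. Its arguments: {"type":"object","properties":{"targets":{"type":"array","items":{"type":"array","items":{"type":"array","items":{"type":"number"}}}}},"required":["targets"]}

```bash
mkdir -p pics
python3 - <<'E'
from rig import r, imaging
import cv2, numpy as np
for n in ["scene","top"]:
    d=imaging.get_image(n); cv2.imwrite(f"pics/{n}0.png",d["color"]); np.savez(f"pics/{n}0.npz",**d)
    print(n,d["K"].round(1).tolist(),d["cam_to_world"].round(3).tolist(),d.keys())
o=r.get_obs(); print(o["t"],o["tcp_pos"],o["tool_rot"],o["gripper_width"])
E
```

```text
scene [[383.9, 0.0, 252.6], [0.0, 383.9, 190.9], [0.0, 0.0, 1.0]] [[0.561, -0.577, 0.594, 1.004], [0.827, 0.377, -0.417, -0.346], [0.017, 0.725, 0.689, 0.697], [0.0, 0.0, 0.0, 1.0]] dict_keys(['color', 'K', 'cam_to_world'])
top [[479.1, 0.0, 253.3], [0.0, 479.1, 192.6], [0.0, 0.0, 1.0]] [[-0.05, 0.972, -0.231, 0.324], [-0.999, -0.048, 0.017, 0.02], [0.006, 0.232, 0.973, 1.027], [0.0, 0.0, 0.0, 1.0]] dict_keys(['color', 'K', 'cam_to_world'])
0.1 [0.15362291 0.60505762 0.23007133] [-1.79874175e+02 -1.34920506e-02  1.65744595e+02] 0.08544630547498012
```

View pics/scene0.png

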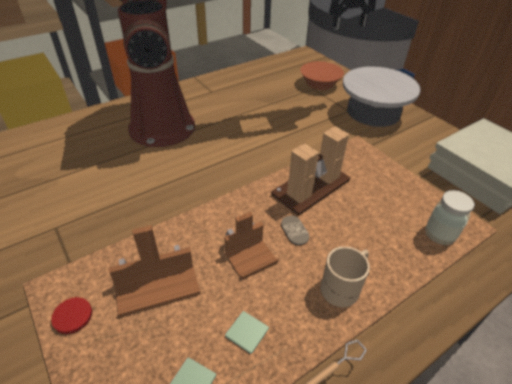

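View pics/top0.png

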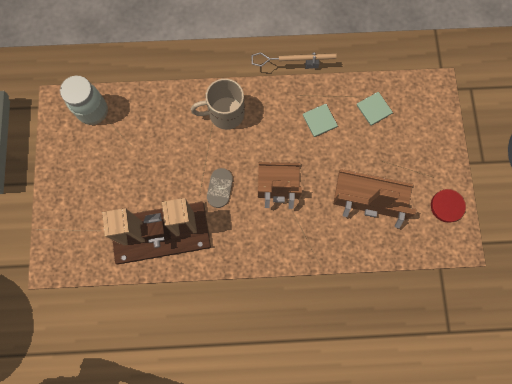

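Run:
```python
import cv2, numpy as np
t=cv2.imread("pics/top0.png"); s=cv2.imread("pics/scene0.png")
f=lambda im,x,y,w,h,k:cv2.resize(im[y:y+h,x:x+w],None,fx=k,fy=k,interpolation=cv2.INTER_CUBIC)
a=f(t,325,160,100,75,4); b=f(t,95,190,125,75,4)
c=f(s,100,220,110,100,4); e=f(s,265,120,95,95,4)
W=np.zeros((600,800,3),np.uint8)
def put(im,x,y,w,h):
    W[y:y+h,x:x+w]=im[:h,:w]
put(a,0,0,400,300);put(f(t,100,190,120,75,3.3333),400,0,400,250)
put(f(s,105,225,100,75,4),0,300,400,300);put(f(s,265,122,100,75+13,3.4),420,300,340,299)
cv2.imwrite("pics/crops.png",W)
```

```text
(no output)
```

View pics/crops.png

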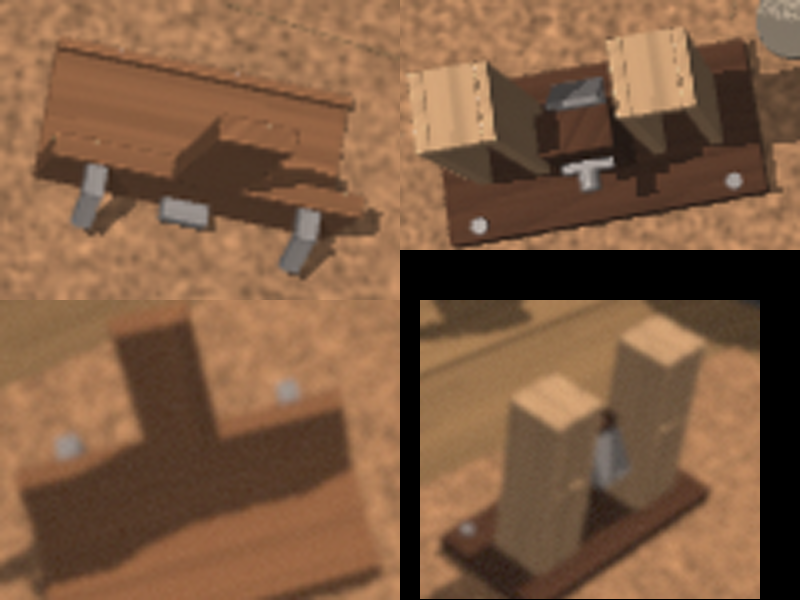

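The scene view shows the long ledge at about (150,275) with its claws toward the robot. In the top view it is at (373,195), and the stand is at (155,230) with its front facing +x. I'll measure both from the corners in the top view.

```bash
cat > h.py <<'E'
import numpy as np, cv2
def ray(d,p,z):
    K=d["K"];T=d["cam_to_world"];u,v=p
    c=np.array([(u-K[0,2])/K[0,0],-(v-K[1,2])/K[1,1],-1.0])
    w=T[:3,:3]@c; o=T[:3,3]; return o+w*(z-o[2])/w[2]
def proj(d,P):
    K=d["K"];T=d["cam_to_world"];c=T[:3,:3].T@(np.asarray(P)-T[:3,3])
    return np.array([K[0,0]*c[0]/-c[2]+K[0,2],K[1,1]*c[1]/c[2]+K[1,2]])
def place(o,phi,P):
    a=np.radians(phi);return np.array([o[0]+np.cos(a)*P[0]-np.sin(a)*P[1],o[1]+np.sin(a)*P[0]+np.cos(a)*P[1],o[2]+P[2]])
E
python3 - <<'E'
from h import *
t=np.load("pics/top0.npz"); s=np.load("pics/scene0.npz")
L=lambda x,y:(325+x/4,160+y/4); S=lambda x,y:(100+(x-400)/3.3333,190+y/3.3333)
pr=lambda n,v:print(n,np.round(v,4).tolist())
a=ray(t,L(57,45),.006);b=ray(t,L(353,103),.006)
e=a-b; phi=np.degrees(np.arctan2(e[1],e[0]))+90  # e along -ledge y or +: a is at +y world
pr("shelf",[*a,*b,np.linalg.norm(e),phi])
ax=np.array([np.cos(np.radians(phi)),np.sin(np.radians(phi)),0])
g=(a+b)/2+72e-3*ax; pr("grip from shelf",g)
h=[ray(t,L(*p),.15) for p in[(220,117),(298,127),(290,151),(212,139)]]
pr("grip from handle",np.mean(h,0)); pr("w",np.linalg.norm(h[0]-h[1]))
P=[ray(t,S(*p),.152) for p in[(410,72),(488,62),(495,142),(417,155),(607,40),(685,27),(695,108),(617,120)]]
for p in P: pr("P",p)
m1=np.mean(P[:4],0);m2=np.mean(P[4:],0);e=m1-m2
ph=np.degrees(np.arctan2(e[1],e[0]))+90;pr("stand sep,phi",[np.linalg.norm(e),ph])
f=(P[0]+P[1]+P[4]+P[5])/4;pr("front mid",f)
# scene check
SS=lambda x,y:(265+(x-420)/3.4,122+(y-300)/3.4); LS=lambda x,y:(105+x/4,225+(y-300)/4)
for p in[(560,430),(607,405),(662,368),(705,345)]: pr("scene front top",ray(s,SS(*p),.152))
for p in[(109,333),(186,308)]: pr("scene handle front top",ray(s,LS(*p),.15))
E
```

```text
shelf [0.6059, -0.1909, 0.006, 0.5649, -0.3508, 0.006, 0.1651, 165.6153]
grip from shelf [0.5157, -0.253, 0.006]
grip from handle [0.5185, -0.2504, 0.15]
w 0.0368
P [0.5094, 0.2848, 0.152]
P [0.513, 0.2415, 0.152]
P [0.4677, 0.2372, 0.152]
P [0.4626, 0.2799, 0.152]
P [0.5223, 0.1753, 0.152]
P [0.5276, 0.1315, 0.152]
P [0.4813, 0.1268, 0.152]
P [0.4767, 0.17, 0.152]
stand sep,phi [0.1108, 187.1428]
front mid [0.5181, 0.2083, 0.152]
scene front top [0.5167, 0.1421, 0.152]
scene front top [0.5134, 0.1865, 0.152]
scene front top [0.5025, 0.2475, 0.152]
scene front top [0.4988, 0.293, 0.152]
scene handle front top [0.5045, -0.2639, 0.15]
scene handle front top [0.5097, -0.2283, 0.15]
```

Request:
play_rows(
  targets=[
    [[-56.3, -74.0, -4.0, 0, 0, 1.573, 1], [-56.3, -74.0, -4.0, 0, 0, 1.573, 1], [-56.3, -74.0, -4.0, 0, 0, 1.573, 1], [-56.3, -74.0, -4.0, 0, 0, 1.573, 1], [-56.3, -74.0, -4.0, 0, 0, 1.573, 1], [-56.3, -74.0, -4.0, 0, 0, 1.573, 1], [-56.3, -74.0, -4.0, 0, 0, 1.573, 1], [-56.3, -74.0, -4.0, 0, 0, 1.573, 1], [-56.3, -74.0, -4.0, 0, 0, 1.573, 1], [-56.3, -74.0, -4.0, 0, 0, 1.573, 1], [-56.3, -74.0, -4.0, 0, 0, 1.573, 1], [-56.3, -74.0, -4.0, 0, 0, 1.573, 1]],
  ],
)

```text
t: 1.6
tcp_pos: [0.4469, -0.086, 0.2634]
tool_rot: [180.0, -0.0, 75.6]
ft_force: [1.7, 0.5, 0.5]
gripper_width: 0.0854
grasp_force: 0.0
```

Run:
```python
from rig import r, imaging
from h import *
d=imaging.get_image("wrist"); cv2.imwrite("pics/w1.png",d["color"]); np.savez("pics/w1.npz",**d)
o=r.get_obs(); print(o["t"],o["tcp_pos"],o["tool_rot"]); print(d["cam_to_world"].round(3).tolist(),d["K"][0])
```

```text
1.65 [ 0.44965211 -0.09301632  0.2640019 ] [179.71176546   0.37603545  75.31918613]
[[0.969, 0.238, 0.07, 0.465], [-0.248, 0.93, 0.273, -0.017], [0.0, -0.282, 0.96, 0.406], [0.0, 0.0, 0.0, 1.0]] [278.54434191   0.         256.39483286]
```

View pics/w1.png

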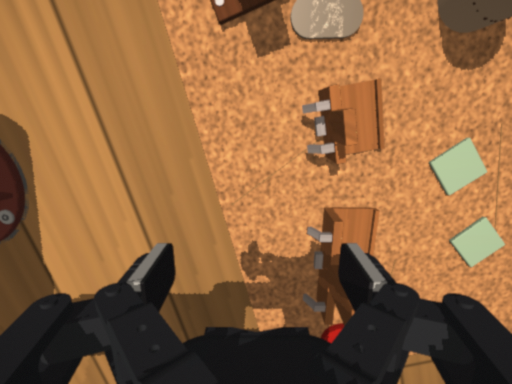

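Request:
play_rows(
  targets=[
    [[-1.0, 5.0, -3.0, 0, 0, 0, 1], [-1.0, 5.0, -3.0, 0, 0, 0, 1], [-1.0, 5.0, -3.0, 0, 0, 0, 1]],
  ],
)

```text
t: 2.02
tcp_pos: [0.4922, -0.1056, 0.293]
tool_rot: [-179.9, -0.0, 75.6]
ft_force: [0.3, 1.5, 0.1]
gripper_width: 0.0854
grasp_force: 0.0
```

Run:
```python
from rig import r, imaging
from h import *
d=imaging.get_image("wrist"); np.savez("pics/w2.npz",**d)
o=r.get_obs(); print(o["t"],o["tcp_pos"],o["tool_rot"])
g=np.array([.516,-.251,0]); uv=proj(d,[.516,-.251,.08]);print(uv, proj(d,[.516,-.251,.15]))
x,y=int(np.clip(uv[0]-100,0,312)),int(np.clip(uv[1]-90,0,234));print(x,y)
cv2.imwrite("pics/w2.png",cv2.resize(d["color"][y:y+150,x:x+200],None,fx=4,fy=4,interpolation=cv2.INTER_CUBIC))
```

```text
2.075 [ 0.49183301 -0.10523981  0.29279067] [-1.79895959e+02 -1.52959070e-02  7.56533813e+01]
[297.28782104 264.69725213] [305.46638317 295.04550612]
197 174
```

View pics/w2.png

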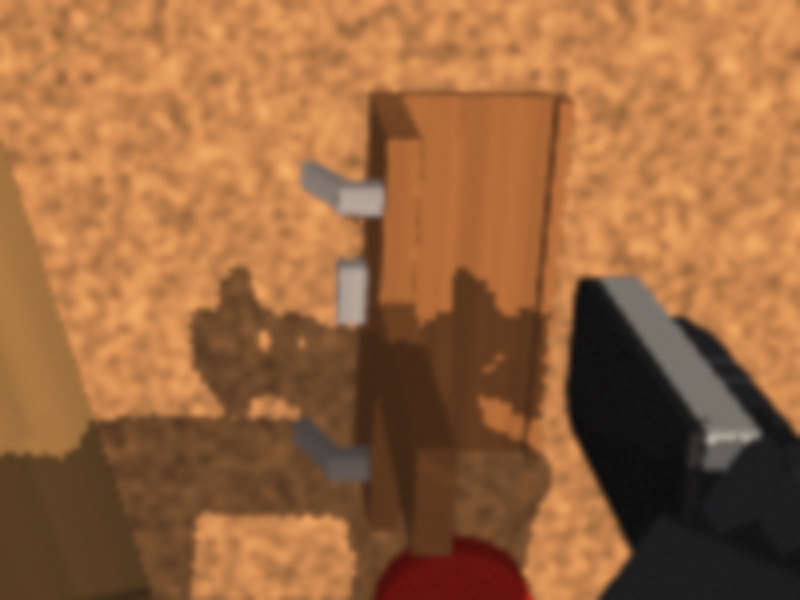

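Run:
```python
from h import *
d=np.load("pics/w2.npz"); L=lambda x,y:(197+x/4,174+y/4)
R=lambda p,z:ray(d,L(*p),z)
h=[R(p,.15) for p in[(415,450),(455,450),(454,555),(413,555)]]
print("handle",np.mean(h,0).round(4),np.linalg.norm(h[0]-h[1]),np.linalg.norm(h[1]-h[2]),[x.round(4).tolist() for x in h])
a,b=R((383,199),.056),R((369,463),.056); e=a-b
phi=np.degrees(np.arctan2(e[1],e[0]))+90; print("claw roots",a.round(4),b.round(4),np.linalg.norm(e),phi)
k=np.radians(phi);print("grip",((a+b)/2-.006*np.array([np.cos(k),np.sin(k),0])).round(4))
c=R((387,137),.06);print("board end",c,(R((553,95),.006)).round(4), R((533,455),.006).round(4))
```

```text
handle [ 0.5148 -0.2576  0.15  ] 0.011808337541354172 0.036873954338426974 [[0.5129, -0.2381, 0.15], [0.5244, -0.241, 0.15], [0.5169, -0.2771, 0.15], [0.5048, -0.2741, 0.15]]
claw roots [ 0.5239 -0.198   0.056 ] [ 0.4949 -0.3058  0.056 ] 0.11163521071836331 164.96796381660874
grip [ 0.5152 -0.2534  0.056 ]
board end [ 0.53010337 -0.17344914  0.06      ] [ 0.6014 -0.1922  0.006 ] [ 0.5644 -0.3552  0.006 ]
```

Request:
play_rows(
  targets=[
    [[-13.9, 5.95, 4, 0, 0, 0, 1], [-13.9, 5.95, 4, 0, 0, 0, 1], [-13.9, 5.95, 4, 0, 0, 0, 1], [-13.9, 5.95, 10, 0, 0, 0, 1], [-13.9, 5.95, 15, 0, 0, 0, 1], [-13.9, 5.95, 18, 0, 0, 0, 1], [-13.9, 5.95, 18, 0, 0, 0, 1], [-13.9, 5.95, 18, 0, 0, 0, 0.3], [-13.9, 5.95, 18, 0, 0, 0, 0], [-13.9, 5.95, 18, 0, 0, 0, 0], [-13.9, 5.95, 18, 0, 0, 0, 0], [-13.9, 5.95, 18, 0, 0, 0, 0]],
  ],
)

```text
t: 3.58
tcp_pos: [0.5156, -0.2555, 0.1141]
tool_rot: [-180.0, 0.0, 75.6]
ft_force: [-2.9, 1.1, 3.2]
gripper_width: 0.0113
grasp_force: 60.3
```

Request:
play_rows(
  targets=[
    [[0, 0, -3, 0, 0, 0, 0], [0, 0, -8, 0, 0, 0, 0], [0, 0, -13, 0, 0, 0, 0], [0, 0, -18, 0, 0, 0, 0], [4, 0, -19, 0, 0, 0, 0], [9, 0, -19, 0, 0, 0, 0], [14, 0, -19, 0, 0, -0.05, 0], [19, 0, -19, 0, 0, -0.1, 0], [24, 0.1, -19, 0, 0, -0.18, 0], [29, 0.2, -19, 0, 0, -0.25, 0], [34, 0.3, -19, 0, 0, -0.32, 0], [39, 0.4, -19, 0, 0, -0.375, 0]],
  ],
)

```text
t: 5.08
tcp_pos: [0.6163, 0.1229, 0.3018]
tool_rot: [-179.9, -0.0, 97.2]
ft_force: [0.4, -1.2, -2.8]
gripper_width: 0.0113
grasp_force: 59.5
```

Run:
```python
from rig import r, imaging
from h import *
d=imaging.get_image("wrist"); np.savez("pics/w3.npz",**d)
o=r.get_obs(); print(o["t"],o["tcp_pos"],o["tool_rot"],o["gripper_width"])
c=d["color"].copy()
cv2.imwrite("pics/w3.png",cv2.resize(c,(800,600),interpolation=cv2.INTER_CUBIC))
print(proj(d,[.518,.208,.152]))
```

```text
5.125 [0.61724738 0.13007233 0.30171657] [179.94176983  -0.47958141  97.53168991] 0.011021405810357085
[167.81456625  87.56847926]
```

View pics/w3.png

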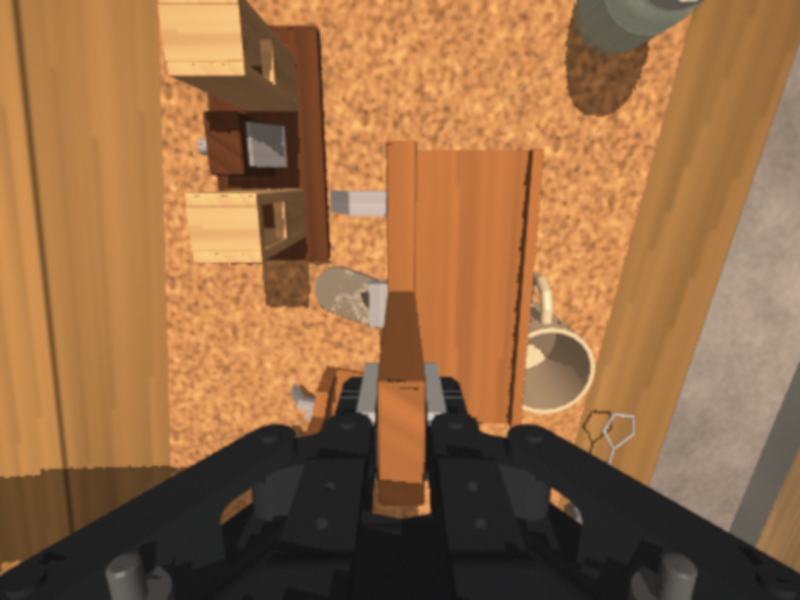

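Run:
```python
from h import *
d=np.load("pics/w3.npz"); R=lambda p,z:ray(d,(p[0]/1.5625,p[1]/1.5625),z)
n1,n2,f1=R((262,262),.152),R((257,192),.152),R((243,76),.152)
print(n1.round(4),n2.round(4),f1.round(4),np.linalg.norm(n1-n2),np.linalg.norm(n1-f1))
e=f1-n1;phi=np.degrees(np.arctan2(e[1],e[0]))+90;print("phi",phi)
u=e/np.linalg.norm(e); 
print("origin",(n1+u*(.055+np.linalg.norm(n1-n2)/2)).round(4))
# held ledge: claw tongue & board
```

```text
[0.5209 0.1281 0.152 ] [0.5159 0.1739 0.152 ] [0.5051 0.2411 0.152 ] 0.046091477033814776 0.11415810068275066
phi 187.92420748084783
origin [0.5101 0.2054 0.152 ]
```

Request:
play_rows(
  targets=[
    [[4, -0.1, 0, 0, 0, -0.005, 0], [8, -0.15, 1, 0, 0, -0.005, 0], [10, -0.15, 4, 0, 0, -0.005, 0], [10, -0.15, 8, 0, 0, -0.005, 0], [10, -0.15, 11, 0, 0, -0.005, 0], [10, -0.15, 11.6, 0, 0, -0.005, 0], [10, -0.15, 11.6, 0, 0, -0.005, 0], [10, -0.15, 11.6, 0, 0, -0.005, 0]],
  ],
)

```text
t: 6.12
tcp_pos: [0.6042, 0.2206, 0.1897]
tool_rot: [179.8, -0.0, 97.4]
ft_force: [-0.4, 0.7, -3.4]
gripper_width: 0.0116
grasp_force: 59.5
```

Run:
```python
from rig import r, imaging
from h import *
d=imaging.get_image("wrist"); np.savez("pics/w4.npz",**d)
o=r.get_obs(); print(o["t"],o["tcp_pos"],o["tool_rot"],o["gripper_width"],o["ft_force"])
cv2.imwrite("pics/w4.png",cv2.resize(d["color"],(800,600),interpolation=cv2.INTER_CUBIC))
```

```text
6.175 [0.60419863 0.22057636 0.18986444] [ 1.79772605e+02 -2.85208671e-02  9.73747101e+01] 0.01105905260404781 [-0.07755489  0.245638   -3.47359417]
```

View pics/w4.png

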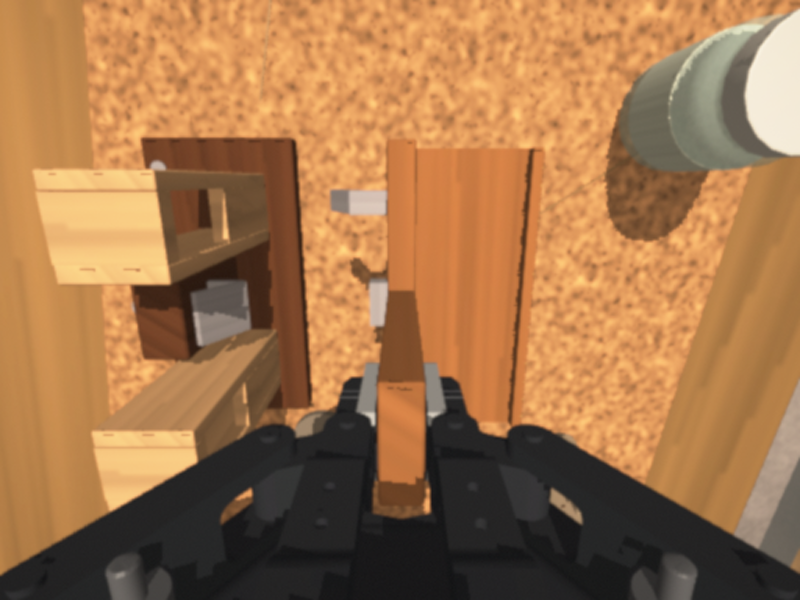

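Run:
```python
from h import *
d=np.load("pics/w4.npz"); R=lambda p,z:ray(d,(p[0]/1.5625,p[1]/1.5625),z)
a,b,c=R((158,171),.152),R((171,283),.152),R((192,432),.152)
print(a.round(4),b.round(4),c.round(4),np.linalg.norm(a-b),np.linalg.norm(b-c))
e=a-c;phi=np.degrees(np.arctan2(e[1],e[0]))+90;u=e/np.linalg.norm(e);o=(b+c)/2
print("phi",phi,"origin",o)
ca,cb=R((386,190),.131),R((386,215),.131);m=(ca+cb)/2
print("claw root",ca.round(4),cb.round(4))
q=np.load("pics/w4.npz")
s=(a+b)/2
print("claw y minus slot y along u",np.dot(m-s,u)*1e3)
# slot edges on front face z of top edge of slot .142
# board direction: back top edge
p1,p2=R((388,140),.135),R((388,290),.135);e2=p1-p2;print("ledge phi",np.degrees(np.arctan2(e2[1],e2[0]))+90)
```

```text
[0.5002 0.2821 0.152 ] [0.5045 0.2369 0.152 ] [0.513  0.1654 0.152 ] 0.04542041971425925 0.07199859797721936
phi 186.26756634234147 origin [0.50874569 0.20110719 0.152     ]
claw root [0.5899 0.286  0.131 ] [0.5912 0.2751 0.131 ]
claw y minus slot y along u 11.30519428553901
ledge phi 186.97436614618766
```

Request:
play_rows(
  targets=[
    [[-1.0, 0, 0.2, 0, 0, 0, 0], [-1.0, -1.5, 0.2, 0, 0, 0, 0], [-1.0, -3.2, 0.2, 0, 0, 0, 0], [-1.0, -4.5, 0.2, 0, 0, 0, 0], [-1.0, -4.5, 0.2, 0, 0, 0, 0], [-1.0, -4.5, 0.2, 0, 0, 0, 0]],
  ],
)

```text
t: 6.92
tcp_pos: [0.5598, 0.2048, 0.186]
tool_rot: [179.9, -0.0, 97.4]
ft_force: [0.5, -0.0, -2.5]
gripper_width: 0.0114
grasp_force: 59.6
```

Run:
```python
from rig import r, imaging
from h import *
d=imaging.get_image("wrist"); np.savez("pics/w5.npz",**d)
o=r.get_obs(); print(o["t"],o["tcp_pos"],o["tool_rot"],o["gripper_width"],o["ft_force"])
cv2.imwrite("pics/w5.png",cv2.resize(d["color"][60:330,40:400],None,fx=2.2,fy=2.2,interpolation=cv2.INTER_CUBIC))
```

```text
6.975 [0.55994    0.20477968 0.18590087] [ 1.79930483e+02 -5.81819923e-03  9.73886382e+01] 0.011397185653373302 [ 1.0164473   0.48434326 -3.70234449]
```

View pics/w5.png

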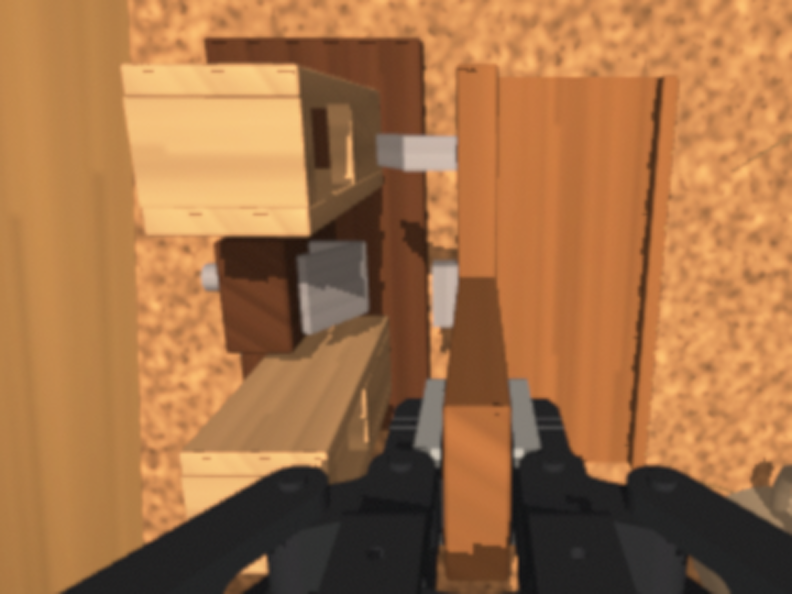

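Run:
```python
from h import *
d=np.load("pics/w5.npz"); R=lambda p,z:ray(d,(40+p[0]/2.2,60+p[1]/2.2),z)
a,b,c=R((298,65),.152),R((310,236),.152),R((326,452),.152)
e=a-c;phi=np.degrees(np.arctan2(e[1],e[0]))+90
print(a.round(4),b.round(4),c.round(4),np.linalg.norm(a-b),"phi",phi,"o",((b+c)/2).round(4))
s1,s2=R((306,106),.142),R((312,168),.142);print("slot",s1.round(4),s2.round(4))
z=.186+.018-.076
m=(R((457,135),z)+R((457,171),z))/2;print("claw",m.round(4))
for ph in(phi,187.4):
    k=np.radians(ph);x=np.array([np.cos(k),np.sin(k)]);y=np.array([-x[1],x[0]])
    for s in((a+b)/2,(s1+s2)/2):
        print(ph,"claw rel slot x,y mm",1e3*np.dot((m-s)[:2],x),1e3*np.dot((m-s)[:2],y))
```

```text
[0.5016 0.2835 0.152 ] [0.5073 0.2372 0.152 ] [0.5163 0.167  0.152 ] 0.04669423683373936 phi 187.19177556070852 o [0.5118 0.2021 0.152 ]
slot [0.5017 0.2731 0.142 ] [0.5044 0.2557 0.142 ]
claw [0.5465 0.2648 0.128 ]
187.19177556070852 claw rel slot x,y mm -42.20196683553449 0.8518222126464711
187.19177556070852 claw rel slot x,y mm -43.150749602152665 5.018208755857331
187.4 claw rel slot x,y mm -42.19859245897917 1.0051867241944716
187.4 claw rel slot x,y mm -43.1322275029346 5.174993814501951
```

Request:
play_rows(
  targets=[
    [[0.1, -1, 0, 0, 0, 0, 0], [0.1, -2, 0, 0, 0, 0, 0], [0.1, -2.9, 0, 0, 0, 0, 0], [0.1, -3.4, 0, 0, 0, 0, 0], [0.1, -3.4, 0, 0, 0, 0, 0]],
  ],
)

```text
t: 7.6
tcp_pos: [0.5251, 0.2013, 0.1856]
tool_rot: [180.0, 0.0, 97.4]
ft_force: [0.0, 1.4, -2.6]
gripper_width: 0.0111
grasp_force: 59.6
```

Request:
play_rows(
  targets=[
    [[0, -0.3, 0, 0, 0, 0, 0], [0, -0.5, 0, 0, 0, 0, 0], [0, -0.5, 0, 0, 0, 0, 0]],
  ],
)

```text
t: 7.98
tcp_pos: [0.5211, 0.2007, 0.1858]
tool_rot: [179.9, -0.0, 97.4]
ft_force: [0.8, -0.8, -2.9]
gripper_width: 0.0115
grasp_force: 59.6
```

Run:
```python
from rig import r, imaging
from h import *
d=imaging.get_image("wrist"); np.savez("pics/w6.npz",**d)
o=r.get_obs(); print(o["t"],o["tcp_pos"],o["tool_rot"],o["gripper_width"],o["ft_force"])
W=cv2.resize(d["color"][60:330,40:400],None,fx=2.2,fy=2.2,interpolation=cv2.INTER_CUBIC)
s=imaging.get_image("scene")["color"][110:230,250:370]
W[:240,552:]=cv2.resize(s,(240,240),interpolation=cv2.INTER_CUBIC)
cv2.imwrite("pics/w6.png",W)
```

```text
8.025 [0.52106646 0.20071051 0.1858166 ] [ 1.79930902e+02 -1.79410403e-03  9.73889395e+01] 0.011533354822641551 [ 0.59000362  0.240715   -2.55020868]
```

View pics/w6.png

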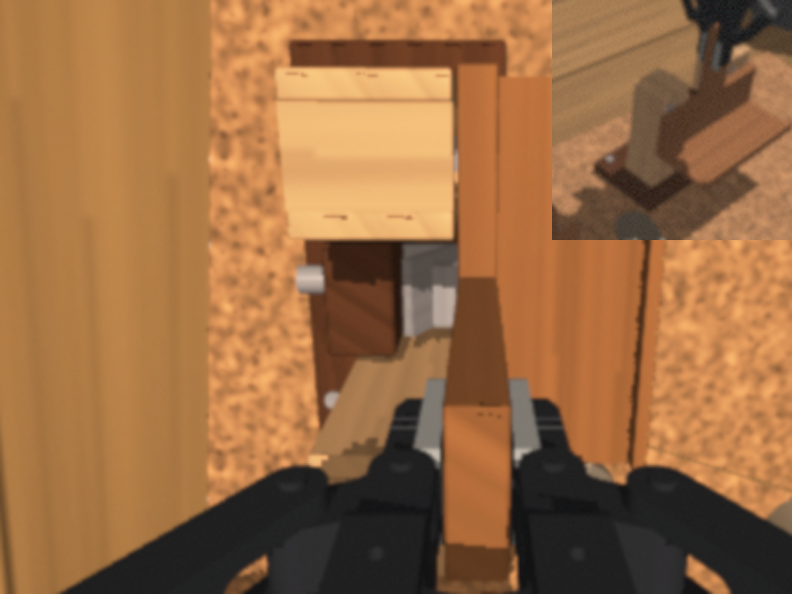

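Run:
```python
from h import *
d=np.load("pics/w6.npz"); R=lambda p,z:ray(d,(40+p[0]/2.2,60+p[1]/2.2),z)
k=np.radians(187.2);x=np.array([np.cos(k),np.sin(k)]);y=np.array([-x[1],x[0]])
p=R((454,150),.152);b=R((457.5,150),.132);print("gap mm",1e3*np.dot((p-b)[:2],x))
m=(R((456,68),.152)+R((456,239),.152))/2;h=(R((454,160),.128));print("post mid",m.round(4),"tongue",h.round(4),1e3*np.dot((h-m)[:2],y))
```

```text
gap mm 0.42467610885333945
post mid [0.5081 0.261  0.152 ] tongue [0.5071 0.2585 0.128 ] 2.365344133909352
```

Request:
play_rows(
  targets=[
    [[0, 0.15, 0.4, 0, 0, 0, 0], [0, 0.15, 0.8, 0, 0, 0, 0], [0, 0.15, 1.2, 0, 0, 0, 0], [0, 0.15, 1.2, 0, 0, 0, 0]],
  ],
)

```text
t: 8.57
tcp_pos: [0.5249, 0.2014, 0.1753]
tool_rot: [179.6, -0.0, 97.4]
ft_force: [5.8, 0.1, 2.0]
gripper_width: 0.0113
grasp_force: 60.3
```

Request:
play_rows(
  targets=[
    [[0, -0.1, 0.3, 0, 0, 0, 0], [0, -0.1, 0.6, 0, 0, 0, 0], [0, -0.1, 0.9, 0, 0, 0, 0], [0, -0.1, 0.9, 0, 0, 0, 0]],
  ],
)

```text
t: 9.07
tcp_pos: [0.5242, 0.2013, 0.166]
tool_rot: [179.5, -0.0, 97.4]
ft_force: [7.0, 1.4, 0.4]
gripper_width: 0.0114
grasp_force: 59.9
```

Request:
play_rows(
  targets=[
    [[0, 0, 0.4, 0, 0, 0, 0], [0, 0, 0.8, 0, 0, 0, 0], [0, 0, 1.1, 0, 0, 0, 0], [0, 0, 1.3, 0, 0, 0, 0], [0, 0, 1.3, 0, 0, 0, 0]],
  ],
)

```text
t: 9.7
tcp_pos: [0.5209, 0.2007, 0.1539]
tool_rot: [-179.9, 0.0, 97.4]
ft_force: [-1.7, -1.0, 11.2]
gripper_width: 0.011
grasp_force: 61.8
```

Request:
play_rows(
  targets=[
    [[0, 0, 0.2, 0, 0, 0, 0], [0, 0, 0.3, 0, 0, 0, 0], [0, 0, 0.3, 0, 0, 0, 0]],
  ],
)

```text
t: 10.07
tcp_pos: [0.5212, 0.2007, 0.1538]
tool_rot: [-179.9, 0.0, 97.4]
ft_force: [-7.3, -2.2, 22.9]
gripper_width: 0.0113
grasp_force: 63.4
```

Request:
play_rows(
  targets=[
    [[0, 0, -0.3, 0, 0, 0, 0], [0, 0, -0.7, 0, 0, 0, 0], [0, 0, -0.7, 0, 0, 0, 0]],
  ],
)

```text
t: 10.45
tcp_pos: [0.5205, 0.2006, 0.1547]
tool_rot: [-179.9, 0.0, 97.4]
ft_force: [2.8, -0.3, -1.2]
gripper_width: 0.0111
grasp_force: 59.7
```

Request:
play_rows(
  targets=[
    [[0, 0, -0.2, 0, 0, 0, 0], [0, 0, -0.4, 0, 0, 0, 0], [0, 0, -0.4, 0, 0, 0, 0]],
  ],
)

```text
t: 10.82
tcp_pos: [0.5203, 0.2005, 0.1572]
tool_rot: [-179.9, 0.0, 97.4]
ft_force: [4.8, 0.1, -11.4]
gripper_width: 0.011
grasp_force: 59.7
```

Request:
play_rows(
  targets=[
    [[0, 0, 0.4, 0, 0, 0, 0], [0, 0, 0.6, 0, 0, 0, 0], [0, 0, 0.5, 0, 0, 0, 0], [0, 0, 0.5, 0, 0, 0, 0.5], [0, 0, 0.5, 0, 0, 0, 0.5], [0, 0, 0.5, 0, 0, 0, 0.5], [0, 0, 0.5, 0, 0, 0, 0.5], [0, 0, -2, 0, 0, 0, 0.5], [0, 0, -6, 0, 0, 0, 0.5], [0, 0, -11, 0, 0, 0, 0.5], [-3, 0, -14, 0, 0, 0, 0.5], [-6, 0, -14, 0, 0, 0, 0.5]],
  ],
)

```text
t: 12.32
tcp_pos: [0.5309, 0.1411, 0.3041]
tool_rot: [179.5, 0.0, 97.5]
ft_force: [0.4, -0.2, 0.2]
gripper_width: 0.0427
grasp_force: 0.0
```

Run:
```python
from rig import r, imaging
from h import *
o=r.get_obs(); print(o["t"],o["tcp_pos"],o["gripper_width"],o["ft_force"])
s=imaging.get_image("scene")["color"][100:240,240:380]; w=imaging.get_image("wrist")["color"][:300]
t=imaging.get_image("top")["color"][150:280,90:230]
rs=lambda i,h:cv2.resize(i,(int(i.shape[1]*h/i.shape[0]),h),interpolation=cv2.INTER_CUBIC)
A=np.hstack([rs(s,380),rs(t,380)]);A=A[:,:790]
cv2.imwrite("pics/f.png",A)
cv2.imwrite("pics/fw.png",w)
B=rs(w,215)[:,:A.shape[1]];C=np.zeros((215,A.shape[1],3),np.uint8);C[:,:B.shape[1]]=B
cv2.imwrite("pics/f.png",np.vstack([A,C]))
```

```text
12.325 [0.53088435 0.14114736 0.30408271] 0.042716245004180406 [ 0.42672022 -0.21836804  0.15403481]
```

View pics/f.png

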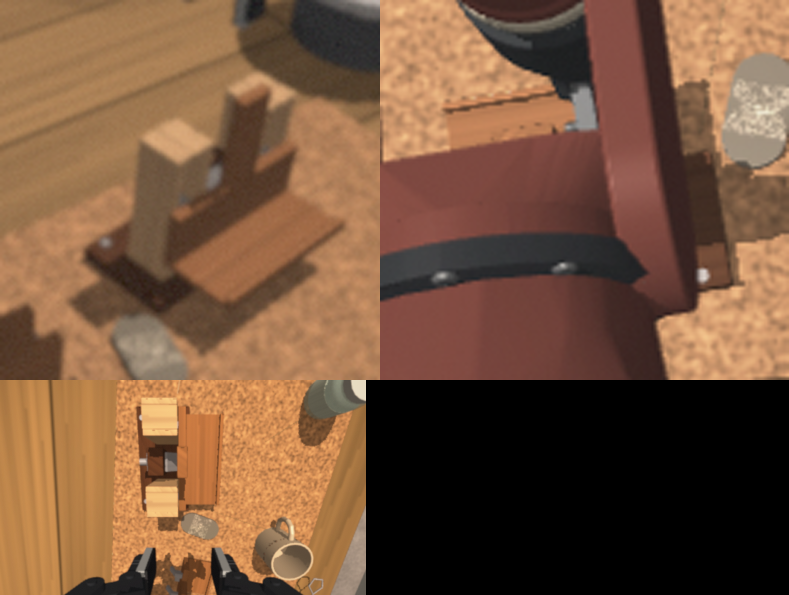

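The ledge hangs level on both uprights with the catch tongue out over the lug, and the gripper is clear of it. I'm handing in.

```bash
python3 -c "
from rig import r
print(r.hand_in())"
```

```text
the job is handed in; nothing more can be done
None
```

The long ledge is hung on the stand, pressed down to a hard stop and held by the spring catch (it resisted an upward tug of about 9 N); the gripper let go and backed clear, and I handed the job in at about 12 s with no verdict returned.

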